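# Free-spin check of a car's cooling fan

## Task

The white-bladed cooling fan has just had its bearing replaced. Give its blades a light push so that it spins freely, goes round at least one full turn (either way) and runs down to a standstill with nothing touching it. Leave the black-bladed fan alone.

Things in the scene. Friction and masses are not known exactly. Their poses are not given: they have to be found in the camera images.
- white_unit: fan to be checked: dark square frame 220 x 220 x 12 mm lying flat, fixed to the bench; on it a grey round shroud ring (outer diameter about 217 mm, top 50 mm above the bench) and above that a white four-bladed fan on an upright axis, hub radius 34 mm, hub top 93 mm up plus a 5 mm steel nut. Origin: on the fan's axis at bench height; z up. The frame never moves.
- white_fan (a joint): angle of the white fan about its upright axis, rad, growing counter-clockwise seen from above; unlimited, counts on past 6.28. Starts at rest, between -0.6 and 0.6; at 0 its orange-marked blade points along the unit's +x. Fan about 0.15 kg, free-running bearing: let go at 3 rad/s it coasts about one turn in 5 to 7 s, at 5 rad/s two turns or more in 7 to 10 s.
- black_unit: same unit with black blades, awaiting its bearing: leave alone. Origin as for the white one; axes at least 320 mm apart, side by side, either way round. On both fans the four blades, 90 degrees apart, reach 100 mm from the axis at heights 61 to 89 mm, each 26 mm across seen from above; outside the hub nothing else is above 50 mm, so a shut fingertip can sweep past 80 mm from the axis with its end 65 to 70 mm up.
- black_mark (a point): middle of the orange mark near the tip of one black blade, 90 mm from the black fan's axis and 75 mm above the bench; it must stay where it is

How it is judged (in metres and radians):
On the way, in this order (a step that is already met when the one before it is completed fails the run):
1. the white fan spins freely (faster than 1.2 rad/s) with nothing touching it ((velocity of joint white_fan above 1.2 rad/s or velocity of joint white_fan below -1.2 rad/s) and contact force between anything else and white_unit below 0.05 N), for 0.2 s.
2. with a full turn done either way, the white fan has run down below 0.5 rad/s with nothing touching it ((value of joint white_fan above 5.65 rad or value of joint white_fan below -5.65 rad) and velocity of joint white_fan between -0.5 and 0.5 rad/s and contact force between anything else and white_unit below 0.05 N), for 0.2 s.
At the end, for the whole second after the job is handed in: the white fan has gone round a full turn, either way (its joint reads above 5.65 or below -5.65 rad), stands still (below 0.15 rad/s) and nothing touches it ((value of joint white_fan above 5.65 rad or value of joint white_fan below -5.65 rad) and velocity of joint white_fan between -0.15 and 0.15 rad/s and contact force between anything else and white_unit below 0.05 N).
It fails at once if the black fan turned (its mark moved more than 20 mm) or its unit was touched with more than 2 N (distance of black_mark from where it was at the start of the episode above 0.02 m or contact force between any of the arm, the fingers and black_unit above 2 N).
It fails at once if the white fan or its frame was struck or forced with more than 120 N (contact force between anything else and white_unit above 120 N).
It also fails if it takes over 45 s, if anything falls off the work surface, if the arm or the gripper's body presses on something with over 40 N, if the wrist force passes 120 N, or if a joint passes its speed limit or range.

## Robot

A 6-joint arm with a two-finger parallel gripper is mounted at the origin on the work surface. World frame = base frame: x ahead of the robot, y to its left, z up, the work surface at z = 0. Lengths are in mm, angles in rad, forces in N, time in s.
With the tool pointing down it reaches from about 350 to 775 mm from the base axis. Payload 7.3 kg.
Tool frame: the origin (TCP) lies between the finger pads; the fingertips stand tcp_to_tips ahead of it and the grasp point (between the pads) lies 5 mm behind it (tcp_to_tips is the distance from the TCP to the fingertips, in mm); z points along the fingers, x is the direction in which the jaws open and shut, and the axes are right-handed (so a half turn about z gives the same grasp; the last joint's range is limited). The gripper opens to 92 mm and grips with 3 to 60 N. Pads are 19 mm wide; open, the fingers measure 130 mm over their backs; the gripper's body (75 mm by 190 mm) begins 47 mm behind the grasp point.
Start: joints at [1.168, 0.342, 1.524, -0, 1.275, -0.146], TCP at [133.327, 507.807, 240.741] pointing down, gripper open.
Joint ranges: [-2.53, 2.53], [-0.77, 2.02], [0.04, 2.7], [-1, 4.14], [0.28, 2.66], [-3.11, 3.11]. Speed limits (rad/s): [2.57, 2.57, 3.14, 3.14, 3.14, 3.14].

## Interface

Orientations are given as [roll, pitch, yaw] about the fixed x, y, z axes, in that order (R = Rz(yaw) Ry(pitch) Rx(roll)).
In Python, from plant import * gives the robot as it stands.
- The arm moves only by the tool drive_tool, never from a script. Its argument "deltas" is a list of rows, each an object of numbers: "hand": the gripper's target within -1 to 1 (shut at 1, half-way at 0, fully open at -1); "tx", "ty", "tz": the shift along the tool's x, y, z each as a share of 4 cm, from -1 to 1; "wx", "wy", "wz": the turn, a rotation vector about the tool's x, y, z each as a share of 5 degrees, from -1 to 1. In form: [{"hand": .., "tx": .., "ty": .., "tz": .., "wx": .., "wy": .., "wz": ..}, ...]. A call has 1 to 20 rows; each row shifts and turns the commanded pose from where the row before left it, along the tool's axes as they then stand; what a row does not reach is not made up. A row lasts 1/12 s, in which the tool goes at most 41.7 mm and 7.16 degrees, less where a joint would pass 70% of its speed; a pose out of reach is approached as far as the arm can. A call with a number of a shift or a turn outside -1 to 1 is refused whole. A call with a gripper value outside its range is refused whole. The fingers move at their own pace and stop on an object; the grip force is fixed at half the most. Time passes only in rows, so rows that do not move let the fingers close. It gives the time, the measured TCP pose, the force and the opening at its end, in the units of the state.
- get_obs(): the state, without advancing time (a new reading comes with each control period).
- capture(name): name is "side" or "top"; returns the picture (384x512x3 uint8, red, green, blue); there is no depth.
- camera_model(name): a dict with "fx", "fy", "cx", "cy" (pixels), "rvec" (rotation vector, rad) and "tvec" (3), from world to camera coordinates, as OpenCV has them. Camera axes: x right, y down, z forward; pixel columns grow to the right and rows downward; lengths in mm; the calibration is good to about 2 mm. A picture is of the moment at which its call begins. camera_model takes no time and is no camera call.
- close_job(): hands the job in, once; it reports no verdict.
The state is a dict: "time": time; "joint_positions": joint angles; "dq": joint speeds; "tau": joint torques, N m; "tool_pos": TCP position; "tcp_rot": TCP orientation; "contact_force": force on the tool from outside, world axes, zero at the start; "moment": the same for the moment, N m; "grip_width": finger opening in mm.
Only numpy, scipy, OpenCV 4.12 (cv2) and the standard library are available. Lean on these libraries where they do the work, as an engineer would, in place of code of your own. Each camera call takes 0.05 s, during which the arm holds its last target.

## Working session

There is one attempt and no reset: what is moved stays moved. The work goes in short steps, Python scripts to look and compute and a tool call to move; the robot and the scene stay as the last step left them, time stands still between calls to the robot, and variables do not carry over. Pictures are saved under pics/ and viewed, and the job is handed in when it is done.

Besides the shell and the picture viewer there is one more tool, called after "Request:" as name(argument=value, ...), one argument or row to a line, values as JSON. drive_tool: Moves the arm, as the interface text tells. Its arguments: {"type":"object","properties":{"deltas":{"type":"array","items":{"type":"object","properties":{"hand":{"type":"number"},"tx":{"type":"number"},"ty":{"type":"number"},"tz":{"type":"number"},"wx":{"type":"number"},"wy":{"type":"number"},"wz":{"type":"number"}}}}},"required":["deltas"]}

```bash
mkdir -p pics; ls
python3 - <<'E'
from plant import *
import cv2
o=get_obs();print(o)
for n in("top","side"):
    cv2.imwrite(f"pics/{n}0.png",capture(n)[:,:,::-1]);print(n,camera_model(n))
E
```

```text
pics
{'time': 0.0, 'joint_positions': array([ 1.16798975e+00,  3.42738284e-01,  1.52500361e+00,  1.35915660e-06,
        1.27539223e+00, -1.46030629e-01]), 'dq': array([ 7.01151589e-04, -2.48956705e-04,  6.10677871e-04, -4.26421973e-04,
        4.85588221e-05,  1.08139995e-03]), 'tau': array([ 6.36779569e-04, -4.31261230e+01, -2.44223320e+01,  7.16964249e-02,
        5.60149492e-02, -1.32702880e-04]), 'tool_pos': array([133.17479575, 507.43760911, 240.04154747]), 'tcp_rot': array([-3.14136707e+00,  1.52486852e-03,  1.31402016e+00]), 'contact_force': array([-0.34718602,  0.15472292, -0.17025469]), 'moment': array([-0.03262898, -0.03823092, -0.03178715]), 'grip_width': 92.10402030366129}
top {'fx': 404.3716299860763, 'fy': 404.3716299860763, 'cx': 254.02489609202135, 'cy': 192.10424002860324, 'rvec': array([ 2.2389772 , -1.97047444,  0.20014685]), 'tvec': array([-71.51831768, 614.09951839, 742.61439637])}
side {'fx': 453.31651851222017, 'fy': 453.31651851222017, 'cx': 255.21299052158963, 'cy': 195.96058021797205, 'rvec': array([ 0.8299048 , -2.48002274,  1.16938164]), 'tvec': array([483.97207276, 279.47715222, 474.78719811])}
```

View pics/top0.png

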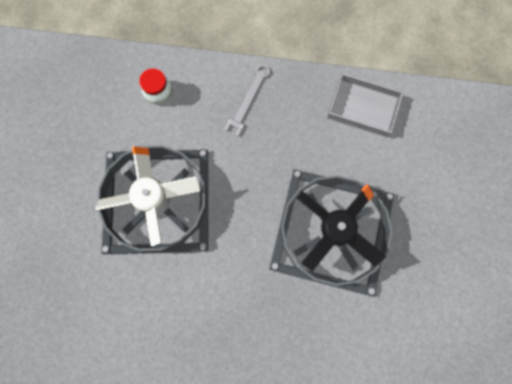

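View pics/side0.png

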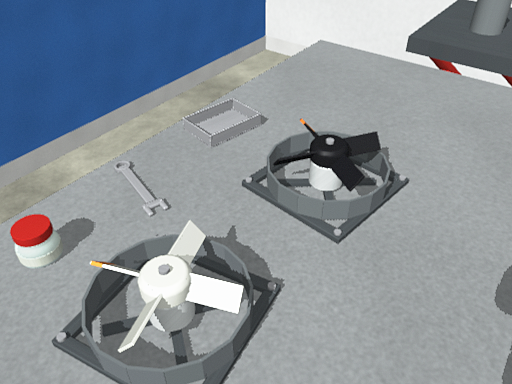

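The top view shows the white hub nut at about (146,193) with its orange mark at (141,151). The black nut is at about (341,226) and its mark at (368,192). In the side view the white nut is at about (164,269) and the black nut at about (329,141).

```bash
cat > h.py <<'E'
import numpy as np, cv2
from plant import *
def ray(n,u,v):
    m=camera_model(n);R=cv2.Rodrigues(m["rvec"])[0]
    d=R.T@np.array([(u-m["cx"])/m["fx"],(v-m["cy"])/m["fy"],1]);return -R.T@m["tvec"],d
def onz(n,u,v,z):
    c,d=ray(n,u,v);return c+d*(z-c[2])/d[2]
def tri(u1,v1,u2,v2):
    a,d=ray("top",u1,v1);b,e=ray("side",u2,v2)
    s=np.linalg.lstsq(np.c_[d,-e],b-a,rcond=None)[0];p,q=a+d*s[0],b+e*s[1];return (p+q)/2,np.linalg.norm(p-q)
E
python3 - <<'E'
from h import *
np.set_printoptions(precision=1,suppress=True)
im=cv2.imread("pics/top0.png");hsv=cv2.cvtColor(im,cv2.COLOR_BGR2HSV)
m=cv2.inRange(hsv,(5,150,120),(22,255,255))
n,l,st,c=cv2.connectedComponentsWithStats(m)
for i in range(1,n):
    if st[i,4]>10: print("orange",c[i],st[i,4],onz("top",*c[i],75))
print("W",onz("top",146,193,98),tri(146,193,164,269))
print("B",onz("top",341,226,98),tri(341,226,329,141))
for p in[(109,155),(205,154),(203,246),(105,249)]:print("Wscrew",onz("top",*p,12))
# blade directions
w=cv2.inRange(hsv,(0,0,185),(179,70,255));w[:, 230:]=0;w[:130]=0
W=onz("top",146,193,98)[:2]
ys,xs=np.nonzero(w);P=np.array([onz("top",x,y,75)[:2] for x,y in zip(xs,ys)])-W
r=np.hypot(*P.T);a=np.degrees(np.arctan2(P[:,1],P[:,0]))
k=(r>60)&(r<100);print(np.histogram(a[k],bins=np.arange(-180,181,10)))
for lo in range(-180,180,90):pass
E
```

```text
orange [140.4 150.2] 94 [671.6 243.4  75. ]
orange [367.3 191.7] 100 [ 644.6 -213.3   75. ]
W [583.2 209.6  98. ] (array([585.1, 211.4,  95.8]), np.float64(3.6848197900112036))
B [ 567.5 -163.3   98. ] (array([ 568.9, -163.1,   96.5]), np.float64(2.710999634459945))
Wscrew [669.9 329.4  12. ]
Wscrew [698.4 124.1  12. ]
Wscrew [502.6  98.4  12. ]
Wscrew [470.9 297.6  12. ]
(array([ 15, 136,  63,   0,   0,   0,   0,   0,   0,   4, 114, 132,  48,
         0,   0,   0,   0,   0,   0,   0,  11,  35,   0,   0,   0,   0,
         0,   2, 129,  57,   0,   0,   0,   0,   0,   0]), array([-180, -170, -160, -150, -140, -130, -120, -110, -100,  -90,  -80,
        -70,  -60,  -50,  -40,  -30,  -20,  -10,    0,   10,   20,   30,
         40,   50,   60,   70,   80,   90,  100,  110,  120,  130,  140,
        150,  160,  170,  180]))
```

Request:
drive_tool(
  deltas=[
    {"hand": 1,"wz": -0.98},
    {"hand": 1,"wz": -0.98},
    {"hand": 1,"wz": -0.98},
    {"hand": 1},
    {"hand": 1},
  ],
)

```text
invalid input
```

Request:
drive_tool(
  deltas=[
    {"hand": 1,"tx": 0,"ty": 0,"tz": 0,"wx": 0,"wy": 0,"wz": -0.98},
    {"hand": 1,"tx": 0,"ty": 0,"tz": 0,"wx": 0,"wy": 0,"wz": -0.98},
    {"hand": 1,"tx": 0,"ty": 0,"tz": 0,"wx": 0,"wy": 0,"wz": -0.98},
    {"hand": 1,"tx": 0,"ty": 0,"tz": 0,"wx": 0,"wy": 0,"wz": 0},
  ],
)

```text
time: 0.43
tool_pos: [133.2, 507.6, 240.3]
tcp_rot: [-3.141, 0.001, 1.574]
contact_force: [0.6, 1.4, -0.1]
grip_width: 69.9
```

Request:
drive_tool(
  deltas=[
    {"hand": 1,"tx": -0.6,"ty": 0.58,"tz": 0,"wx": 0,"wy": 0,"wz": 0},
    {"hand": 1,"tx": -0.6,"ty": 0.58,"tz": 0,"wx": 0,"wy": 0,"wz": 0},
    {"hand": 1,"tx": -0.6,"ty": 0.58,"tz": 0,"wx": 0,"wy": 0,"wz": 0},
    {"hand": 1,"tx": -0.6,"ty": 0.58,"tz": 0,"wx": 0,"wy": 0,"wz": 0},
    {"hand": 1,"tx": -0.6,"ty": 0.58,"tz": 0,"wx": 0,"wy": 0,"wz": 0},
    {"hand": 1,"tx": -0.6,"ty": 0.58,"tz": 0,"wx": 0,"wy": 0,"wz": 0},
    {"hand": 1,"tx": -0.6,"ty": 0.58,"tz": 0,"wx": 0,"wy": 0,"wz": 0},
    {"hand": 1,"tx": -0.6,"ty": 0.58,"tz": 0,"wx": 0,"wy": 0,"wz": 0},
    {"hand": 1,"tx": -0.6,"ty": 0.58,"tz": 0,"wx": 0,"wy": 0,"wz": 0},
    {"hand": 1,"tx": -0.6,"ty": 0.58,"tz": 0,"wx": 0,"wy": 0,"wz": 0},
    {"hand": 1,"tx": -0.6,"ty": 0.58,"tz": 0,"wx": 0,"wy": 0,"wz": 0},
    {"hand": 1,"tx": -0.6,"ty": 0.58,"tz": 0,"wx": 0,"wy": 0,"wz": 0},
    {"hand": 1,"tx": -0.6,"ty": 0.58,"tz": 0,"wx": 0,"wy": 0,"wz": 0},
    {"hand": 1,"tx": -0.6,"ty": 0.58,"tz": 0,"wx": 0,"wy": 0,"wz": 0},
    {"hand": 1,"tx": -0.6,"ty": 0.58,"tz": 0,"wx": 0,"wy": 0,"wz": 0},
    {"hand": 1,"tx": -0.6,"ty": 0.58,"tz": 0,"wx": 0,"wy": 0,"wz": 0},
    {"hand": 1,"tx": 0,"ty": 0,"tz": 0,"wx": 0,"wy": 0,"wz": 0},
  ],
)

```text
time: 1.85
tool_pos: [507.8, 119.7, 240.2]
tcp_rot: [3.14, 0.002, 1.563]
contact_force: [-0.6, 0.1, -0.4]
grip_width: 0.3
```

Request:
drive_tool(
  deltas=[
    {"hand": 1,"tx": -0.2,"ty": 0,"tz": 0.79,"wx": 0,"wy": 0,"wz": 0},
    {"hand": 1,"tx": -0.2,"ty": 0,"tz": 0.79,"wx": 0,"wy": 0,"wz": 0},
    {"hand": 1,"tx": -0.2,"ty": 0,"tz": 0.79,"wx": 0,"wy": 0,"wz": 0},
    {"hand": 1,"tx": 0,"ty": 0,"tz": 0.79,"wx": 0,"wy": 0,"wz": 0},
    {"hand": 1,"tx": 0,"ty": 0,"tz": 0.79,"wx": 0,"wy": 0,"wz": 0},
    {"hand": 1,"tx": 0,"ty": 0,"tz": 0,"wx": 0,"wy": 0,"wz": 0},
  ],
)

```text
time: 2.35
tool_pos: [500.4, 99.6, 77.5]
tcp_rot: [-3.131, 0.0, 1.568]
contact_force: [-1.8, -0.4, -1.0]
grip_width: 0.3
```

Run:
```python
from h import *
for n in("top","side"):
    cv2.imwrite(f"pics/{n}1.png",capture(n)[:,:,::-1])
o=get_obs();print(o["tool_pos"],o["contact_force"],o["time"])
```

```text
[503.89231985  99.91621571  82.53365724] [0.13298054 0.71983617 0.58268351] 2.45
```

View pics/top1.png

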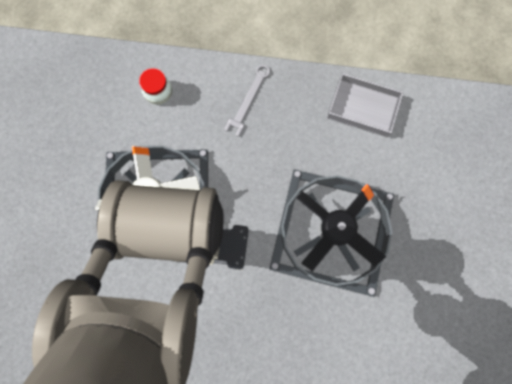

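View pics/side1.png

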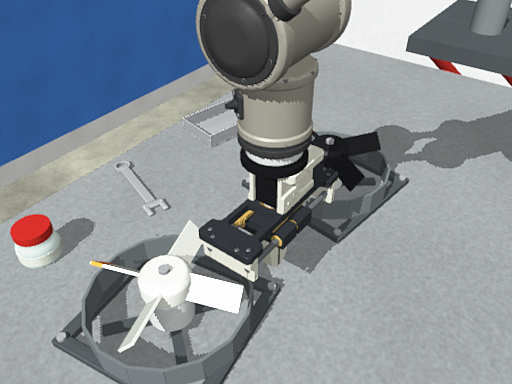

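The finger stands at about (504, 100), outside the white fan's near-right corner and clear of both fans. The white fan is still at rest. I'll sweep along world +y (tool +x), 81 mm from the axis, then lift.

Request:
drive_tool(
  deltas=[
    {"hand": 1,"tx": 0.3,"ty": 0,"tz": 0,"wx": 0,"wy": 0,"wz": 0},
    {"hand": 1,"tx": 0.4,"ty": 0,"tz": 0,"wx": 0,"wy": 0,"wz": 0},
    {"hand": 1,"tx": 0.5,"ty": 0,"tz": 0,"wx": 0,"wy": 0,"wz": 0},
    {"hand": 1,"tx": 0.65,"ty": 0,"tz": 0,"wx": 0,"wy": 0,"wz": 0},
    {"hand": 1,"tx": 0.8,"ty": 0,"tz": 0,"wx": 0,"wy": 0,"wz": 0},
    {"hand": 1,"tx": 0.8,"ty": 0,"tz": 0,"wx": 0,"wy": 0,"wz": 0},
    {"hand": 1,"tx": 0.8,"ty": 0,"tz": 0,"wx": 0,"wy": 0,"wz": 0},
    {"hand": 1,"tx": 0.8,"ty": 0,"tz": 0,"wx": 0,"wy": 0,"wz": 0},
    {"hand": 1,"tx": 0.8,"ty": 0,"tz": 0,"wx": 0,"wy": 0,"wz": 0},
    {"hand": 1,"tx": 0.5,"ty": 0,"tz": 0,"wx": 0,"wy": 0,"wz": 0},
    {"hand": 1,"tx": 0.2,"ty": 0,"tz": -0.3,"wx": 0,"wy": 0,"wz": 0},
    {"hand": 1,"tx": 0,"ty": 0,"tz": -0.6,"wx": 0,"wy": 0,"wz": 0},
    {"hand": 1,"tx": 0,"ty": 0,"tz": -0.6,"wx": 0,"wy": 0,"wz": 0},
  ],
)

```text
time: 3.53
tool_pos: [503.7, 364.0, 145.4]
tcp_rot: [3.14, -0.001, 1.572]
contact_force: [0.1, -0.0, -0.2]
grip_width: 0.4
```

Run:
```python
from h import *
for n in("top2","side2","side3"):
    cv2.imwrite(f"pics/{n}.png",capture(n[:-1])[:,:,::-1])
o=get_obs();print(o["tool_pos"],o["contact_force"],o["time"])
a=cv2.imread("pics/side2.png");b=cv2.imread("pics/side3.png");cv2.imwrite("pics/s23.png",cv2.resize(np.hstack([a[180:],b[180:]]),(800,160)))
```

```text
[505.66203377 363.92603753 147.58589545] [ 0.23991542 -0.23243634 -0.04525417] 3.6833
```

View pics/s23.png

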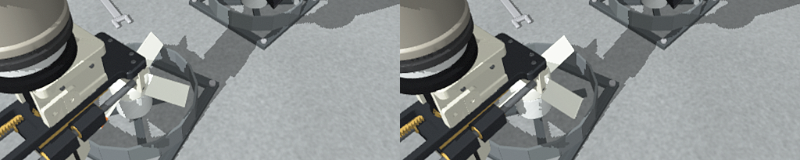

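View pics/side2.png

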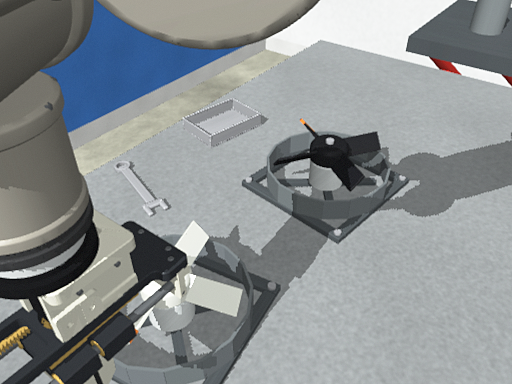

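The fan is spinning: the blades move between the two frames taken 0.05 s apart. I'll pull the arm back and watch it run down.

Request:
drive_tool(
  deltas=[
    {"hand": 1,"tx": 0.2,"ty": -0.7,"tz": -0.5,"wx": 0,"wy": 0,"wz": 0},
    {"hand": 1,"tx": 0.2,"ty": -0.7,"tz": -0.5,"wx": 0,"wy": 0,"wz": 0},
    {"hand": 1,"tx": 0.2,"ty": -0.7,"tz": -0.5,"wx": 0,"wy": 0,"wz": 0},
    {"hand": 1,"tx": 0.2,"ty": -0.7,"tz": -0.5,"wx": 0,"wy": 0,"wz": 0},
    {"hand": 1,"tx": 0.2,"ty": -0.7,"tz": 0,"wx": 0,"wy": 0,"wz": 0},
    {"hand": 1,"tx": 0.2,"ty": -0.7,"tz": 0,"wx": 0,"wy": 0,"wz": 0},
  ],
)

```text
time: 4.18
tool_pos: [335.2, 410.7, 224.8]
tcp_rot: [3.139, -0.003, 1.57]
contact_force: [0.2, 0.4, 0.7]
grip_width: 0.3
```

```bash
cat >> h.py <<'E'
C=np.array([584.5,211.])
def mark(im):
    hsv=cv2.cvtColor(im,cv2.COLOR_RGB2HSV);m=cv2.inRange(hsv,(5,150,120),(22,255,255))
    n,l,st,c=cv2.connectedComponentsWithStats(m);out=[]
    for i in range(1,n):
        if st[i,4]>12:
            p=onz("top",*c[i],75);d=p[:2]-C
            out.append((np.round(p[:2]),round(float(np.hypot(*d))),round(float(np.degrees(np.arctan2(d[1],d[0]))),1)))
    return out
E
python3 - <<'E'
from h import *
for i in range(16):
    t=get_obs()["time"];im=capture("top");print(round(t,2),mark(im))
cv2.imwrite("pics/top4.png",im[:,:,::-1])
E
```

```text
4.18 [(array([635., 138.]), 89, -54.9), (array([ 644., -213.]), 429, -82.0)]
4.23 [(array([618., 129.]), 88, -67.8), (array([ 644., -213.]), 429, -82.0)]
4.28 [(array([ 644., -213.]), 429, -82.0), (array([599., 124.]), 88, -80.4)]
4.33 [(array([ 644., -213.]), 429, -82.0), (array([581., 124.]), 87, -92.5)]
4.38 [(array([ 644., -213.]), 429, -82.0), (array([562., 127.]), 87, -104.8)]
4.43 [(array([ 645., -213.]), 428, -81.9), (array([545., 134.]), 87, -117.4)]
4.48 [(array([ 645., -213.]), 429, -81.9), (array([530., 144.]), 87, -129.0)]
4.53 [(array([ 645., -213.]), 428, -81.9), (array([518., 156.]), 87, -140.3)]
4.58 [(array([ 645., -213.]), 429, -81.9), (array([508., 170.]), 87, -152.0)]
4.63 [(array([ 644., -213.]), 429, -82.0), (array([500., 186.]), 88, -163.6)]
4.68 [(array([ 644., -213.]), 429, -82.0), (array([496., 203.]), 89, -174.5)]
4.73 [(array([ 645., -213.]), 429, -81.9), (array([496., 219.]), 89, 174.6)]
4.78 [(array([ 644., -213.]), 429, -82.0), (array([498., 236.]), 90, 164.0)]
4.83 [(array([ 645., -213.]), 429, -81.9), (array([504., 252.]), 90, 153.2)]
4.88 [(array([ 645., -213.]), 428, -81.9), (array([512., 266.]), 91, 142.8)]
4.93 [(array([ 644., -213.]), 429, -82.0), (array([522., 278.]), 92, 133.0)]
```

View pics/top4.png

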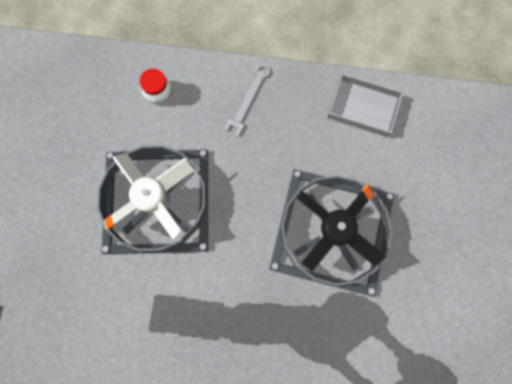

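The fan turns freely clockwise, slowing from about 4.4 to 3.5 rad/s over these frames. The black mark hasn't moved from (644.5, -213). I'll keep tracking until it stops.

Run:
```python
from h import *
prev=133.0;tot=0
for i in range(160):
    t=get_obs()["time"];im=capture("top");ms=[m for m in mark(im) if m[1]<120]
    if not ms: print(t,"no mark");continue
    d=(ms[0][2]-prev+180)%360-180;prev=ms[0][2];tot+=d
    if i%10==0:print(round(t,2),prev,round(tot,1),d)
cv2.imwrite("pics/top5.png",im[:,:,::-1])
print(t,prev,tot,mark(im))
```

```text
4.98 123.3 -9.7 -9.699999999999989
5.48 34.0 -99.0 -8.800000000000011
5.98 -43.5 -176.5 -7.800000000000011
6.48 -111.5 -244.5 -6.5
6.98 -168.4 -301.4 -5.099999999999994
7.48 145.8 -347.2 -4.599999999999994
7.98 110.7 -382.3 -3.1999999999999886
8.48 83.3 -409.7 -2.5
8.98 62.9 -430.1 -1.5999999999999943
9.48 49.7 -443.3 -1.0999999999999943
9.98 41.7 -451.3 -0.6999999999999886
10.48 39.0 -454.0 -0.09999999999999432
10.98 39.0 -454.0 0.09999999999999432
11.48 39.0 -454.0 0.0
11.98 39.0 -454.0 0.09999999999999432
12.48 39.0 -454.0 0.09999999999999432
12.9333 38.9 -454.10000000000036 [(array([657., 270.]), 94, 38.9), (array([ 644., -213.]), 429, -82.0)]
```

Run:
```python
from plant import *
o=get_obs();print(o["time"],o["tool_pos"],o["contact_force"]);print(close_job())
```

```text
12.9833 [336.4925059  409.77505021 222.73281527] [ 0.48633728 -0.24431578  0.14844939]
the job is handed in; nothing more can be done
None
```

View pics/top5.png

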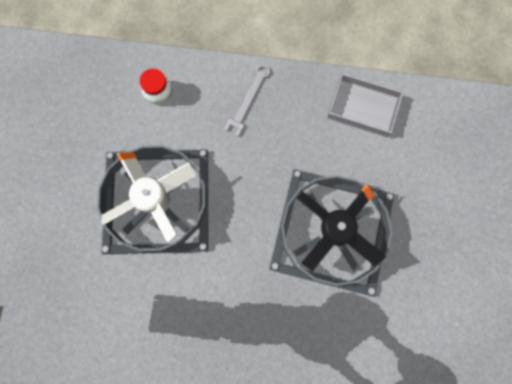

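I gave the white fan's blades one light push with the shut fingertip, and it spun clockwise and ran down to a stop by itself. I handed the job in at about 13 s; it reported no verdict.

- **Push:** the fingertip swept about 81 mm from the axis, at roughly 0.38 m/s. I then lifted the arm and pulled it clear.
- **Turn:** I started tracking the fan about a second after the push, when it was still doing about 4.4 rad/s. From then on its mark went round about 626° (some 10.9 rad) with nothing touching it.
- **Standstill:** the fan stopped at about 10.5 s. The mark held at 39° for the last 2.4 s, and the arm was well away from it.
- **Black fan:** its mark stayed within 1 mm of where it started, and nothing came near the unit.
- **Not checked:** I did not measure contact force during the push itself. The wrist force reading was below 3 N at the end of every move. No check failed. The two cameras placed the hubs within about 4 mm of each other, close to the calibration error.

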